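# Index the syringe stand and draw the large glass plunger to 30 mL

## Robot

A 7-joint arm with a two-finger parallel gripper is mounted at the origin on the work surface. World frame = base frame: x ahead of the robot, y to its left, z up, the work surface at z = 0. Lengths are in m, angles in rad, forces in N, time in s.
With the tool pointing down it reaches from about 0.4 to 0.85 m from the base axis. Payload 4.4 kg.
Tool frame: the origin (TCP) lies midway between the tips of the shut fingers; the grasp point (between the pads) lies 19 mm behind it; z points along the fingers, y is the direction in which the jaws open and shut (so a half turn about z gives the same grasp; the last joint's range is limited). The gripper opens to 94 mm and grips with 3 to 60 N. Pads are 16 mm wide; open, the fingers measure 119 mm over their backs; the gripper's body (75 mm by 177 mm) begins 78 mm behind the grasp point.
Start: joints at [1.106, 0.628, 0.038, 1.517, -0.027, 0.996, -0.02], TCP at [0.252, -0.599, 0.205] pointing down, gripper open.
Joint ranges: [-3.06, 3.06], [-0.37, 2.12], [-1.25, 1.32], [0.18, 2.47], [-1.1, 4.24], [0.23, 1.98], [-2.94, 2.94]. Speed limits (rad/s): [2.57, 2.57, 3.14, 3.14, 3.14, 3.14, 3.14].

## Interface

Orientations are given as a rotation vector (axis times angle).
In Python, from workcell import observe, eyes, robot gives the robot as it stands.
- The arm moves only by the tool carry_out, never from a script. Its argument "plan" is a list of rows, each an object with "linear": the shift along the tool's x, y, z in m, a list of three; "roll": the turn about the tool's z in rad; "hand": the opening, from -1 (shut) to 1 (fully open), so that 0 is half open. A call has 1 to 12 rows; each row shifts and turns the commanded pose from where the row before left it, along the tool's axes as they then stand; what a row does not reach is not made up. A row lasts 1/10 s, in which the tool goes at most 50 mm and 8.59 degrees, less where a joint would pass 70% of its speed; a pose out of reach is approached as far as the arm can. A call is refused whole if a number of a shift passes 0.05 or a number of a turn 0.15, either way. A call with a gripper value outside its range is refused whole. The fingers move at their own pace and stop on an object; the grip force is fixed at half the most. Time passes only in rows, so rows that do not move let the fingers close. It gives the time, the measured TCP pose, the force and the opening at its end, in the units of the state.
- observe(): the state, without advancing time (a new reading comes with each control period).
- eyes.grab_frame(name): name is "scene" or "side" or "wrist"; returns the picture (400x640x3 uint8, red, green, blue); there is no depth.
- eyes.calibration(name): a dict with "fx", "fy", "cx", "cy" (pixels), "distortion" ([k1, k2, p1, p2, k3] as OpenCV has them; the pictures are not rectified), "camera_from_world" (4x4, takes a point from world to camera coordinates). Camera axes: x right, y down, z forward; pixel columns grow to the right and rows downward; lengths in m; the calibration is good to about 2 mm. A picture is of the moment at which its call begins: read the wrist's pose just before it. calibration takes no time and is no camera call; for the wrist camera it gives the pose at the moment of the call.
- robot.finish_job(): hands the job in, once; it reports no verdict.
The state is a dict: "time": time; "q": joint angles; "joint_vel": joint speeds; "joint_torque": joint torques, N m; "ee_pos": TCP position; "orientation": TCP orientation; "ft_force": force on the tool from outside, world axes, zero at the start; "moment": the same for the moment, N m; "gripper_width": finger opening in m.
Only numpy, scipy, OpenCV 4.12 (cv2) and the standard library are available. Lean on these libraries where they do the work, as an engineer would, in place of code of your own. Each camera call takes 0.05 s, during which the arm holds its last target.

## Task

Turn the rotary syringe stand by its black top handle until the large syringe (blue plunger button) clicks into the front stop at the yellow latch, with its plunger still fully home. Then draw that plunger straight up, without letting the ground glass bind in the barrel, until its foot stands at the red 30 mL line, and keep holding it there: the glass plunger sinks back if let go, so the job finishes with the robot still holding it steady at the line. Leave the other two syringes and the loose things on the counter undisturbed.

Things in the scene. Friction and masses are not known exactly. Their poses are not given: they have to be found in the camera images.
- stand: fixed white round base of the rotary syringe stand, 260 mm across, 12 mm high; origin on the counter under the turning axis, z up. The spring latch with its yellow housing (30 mm wide, up to 38 mm high) stands at the base's rim on the -x side of its frame, 133 to 159 mm from the axis: that is the front stop.
- front_stop (a point): fixed point of the stand, 90 mm in front of its axis (towards the yellow latch), 55 mm above the counter: where bore_floor comes to lie when the large syringe is in the front stop.
- carousel: the turning part: disc 224 mm across and white spider with three syringes; origin on the counter on the turning axis, z up; large syringe on the -x side of its frame. Turns endlessly, stays where left (friction 0.06 N m). Sprung detent every 90 deg, play 0.01: pulls in over the last 0.05 rad; the lobe 0.06 to 0.12 before takes 0.2 N m. Starts 0.45 to 1.25 rad counter-clockwise of the front stop.
- handle (a point): centre of the black bar handle on the turning axis, 222 mm above the counter. Bar 52 mm long along this frame's x, 14 mm thick along y, 208 to 236 mm above the counter, on a neck 12 mm thick (column 22 mm thick from 180 mm down). The stations lie 90 mm from the axis, at 45 degrees to the bar; their plunger tops are at 198 mm or lower, all else near the bar lower than 165 mm.
- bore_floor (a point): centre of the bottom of the large syringe's bore (0 mL), z up along it, on the carousel 90 mm from its axis, 55 mm above the counter. Bore 26.6 mm across, 108 mm deep; its mouth, 163 mm above the counter, has tangential finger wings 51 mm across. Barrel fixed in the carousel. Scale 1.9 mm per mL: black lines every 5 mL on the outward side, red line all round at 30 mL, 57 mm above this point.
- plunger_button (a point): centre of the blue button of the large glass plunger: a disc 30 mm across, 12 mm high, the part to grasp from above. At home it is 192 mm above the counter, with 23 mm clear between the button and the barrel's mouth. z along the plunger.
- plunger_foot (a point): centre of the flat foot of the same plunger, 137 mm below the button's centre. The plunger is a loose glass rod 25 mm across (1.6 mm play in the bore), about 0.14 kg, 143 mm long overall; it slides freely, rests on the bore's floor when home and falls back when let go.
- small_a_foot (a point): foot of the plunger of the first small syringe on the carousel (white button 22 mm across, top 192 mm above the counter); leave it down
- small_b_foot (a point): foot of the plunger of the second small syringe (white button); leave it down
- vial_a: glass vial with blue cap, 26 mm across, 55 mm high, beside the stand; origin under its centre; a bystander
- vial_b: glass vial with blue cap, 26 mm across, 55 mm high, on the other side of the stand; a bystander
- saline: white plastic bottle with red cap, 54 mm across, 120 mm high; a bystander
- amber: amber bottle with white cap, 44 mm across, 85 mm high; a bystander
- dish: steel bowl, 110 mm across, 35 mm high; a bystander
- pen: blue marker pen, 135 mm long along x, 12 mm thick, lying; a bystander
There are look-alikes about, which are no part of the job. Leave any green or turquoise look-alike of the part that bears plunger_button alone.

How it is judged:
On the way:
1. the large syringe sits in the front stop (within 5 mm), the carousel at rest, the plunger still home (horizontal distance between bore_floor and front_stop below 0.005 m and angular speed of carousel below 0.05 rad/s and z of plunger_foot in the frame of bore_floor below 0.006 m), for 0.3 s.
At the end, for the whole second after the job is handed in: The carousel is in the front stop (within 5 mm); the large plunger's foot is 57 mm (30 mL) above the floor of its bore, within 4 mm (2 mL), in line with the bore, held still by the robot's fingers and pressing on the barrel with less than 10 N (horizontal distance between bore_floor and front_stop below 0.005 m and z of plunger_foot in the frame of bore_floor between 0.053 and 0.061 m and horizontal distance between plunger_foot and bore_floor below 0.003 m and angle between the z axis of plunger_foot and the z axis of bore_floor, either way round below 0.05 rad and contact force between the fingers and plunger above 1 N and contact force between plunger and carousel below 10 N and linear speed of plunger below 0.01 m/s); the arm keeps its last pose, push and grip.
It fails at once if the plunger is wedged hard in the glass barrel (more than 30 N between them) (contact force between plunger and carousel above 30 N).
It fails at once if a small syringe's plunger is drawn (z of any of small_a_foot, small_b_foot in the frame of bore_floor above 0.035 m).
It fails at once if a bystander is pushed more than 30 mm or knocked over (distance of any of vial_a, vial_b, saline, amber, dish, pen from where it was at the start of the episode above 0.03 m or angle between any of vial_a, vial_b, saline, amber's own z axis and vertical above 0.6 rad).
It also fails if it takes over 66 s, if anything falls off the work surface, if the arm or the gripper's body presses on something with over 40 N, if the wrist force passes 120 N, or if a joint passes its speed limit or range.

## Working session

There is one attempt and no reset: what is moved stays moved. The work goes in short steps, Python scripts to look and compute and a tool call to move; the robot and the scene stay as the last step left them, time stands still between calls to the robot, and variables do not carry over. Pictures are saved under pics/ and viewed, and the job is handed in when it is done.

Besides the shell and the picture viewer there is one more tool, called after "Emit:" as name([rows], argument=value, ...), one row to a line, values as JSON. carry_out: Moves the arm, as the interface text tells. Its arguments: {"type":"object","properties":{"plan":{"type":"array","items":{"type":"object","properties":{"linear":{"type":"array","items":{"type":"number"}},"roll":{"type":"number"},"hand":{"type":"number"}}}}},"required":["plan"]}

```bash
mkdir -p pics; ls; python3 - <<'E'
from workcell import observe, eyes, robot
import cv2, numpy as np
print(observe())
for n in ("scene","side","wrist"):
    c=eyes.calibration(n); print(n,{k:(np.round(v,4).tolist()) for k,v in c.items()})
    im=eyes.grab_frame(n); cv2.imwrite(f"pics/{n}0.png",im[:,:,::-1])
E
```

```text
pics
{'time': 0.0, 'q': array([ 1.10618582,  0.62933881,  0.03844652,  1.51833782, -0.02696967,
        0.99629419, -0.02000466]), 'joint_vel': array([-4.63830666e-05,  7.08667351e-05, -7.37574607e-04, -3.00045731e-03,
       -3.42186555e-04,  1.36792636e-03,  8.13431776e-04]), 'joint_torque': array([ 2.58178770e-04, -5.49727356e+01,  1.14418253e+00, -1.86631930e+01,
       -5.20966435e-02,  2.37178802e-02,  1.58664297e-04]), 'ee_pos': array([ 0.25217115, -0.59838097,  0.20456861]), 'orientation': array([-3.07756144e+00, -6.21961384e-01,  6.57703760e-04]), 'ft_force': array([ 0.0609057 , -1.26148791, -0.03205502]), 'moment': array([0.00528941, 0.02632434, 0.01187621]), 'gripper_width': 0.0940990875750597}
scene {'fx': 497.084, 'fy': 497.084, 'cx': 322.4855, 'cy': 189.8055, 'distortion': [0.0189, 0.0, 0.0, 0.0, 0.0], 'camera_from_world': [[0.8603, 0.5097, -0.0118, -0.4432], [0.3086, -0.539, -0.7838, -0.0482], [-0.4058, 0.6706, -0.621, 1.6759], [0.0, 0.0, 0.0, 1.0]]}
side {'fx': 417.4434, 'fy': 417.4434, 'cx': 317.0952, 'cy': 190.0268, 'distortion': [-0.0776, 0.0, 0.0, 0.0, 0.0], 'camera_from_world': [[-0.8258, -0.564, -0.002, 0.4293], [-0.3272, 0.482, -0.8128, 0.2844], [0.4593, -0.6706, -0.5825, 1.0106], [0.0, 0.0, 0.0, 1.0]]}
wrist {'fx': 331.1558, 'fy': 331.1558, 'cx': 317.878, 'cy': 199.5977, 'distortion': [-0.0107, 0.0, 0.0, 0.0, 0.0], 'camera_from_world': [[0.3872, -0.922, -0.001, -0.6495], [-0.887, -0.3728, 0.2723, -0.0277], [-0.2515, -0.1046, -0.9622, 0.3925], [0.0, 0.0, 0.0, 1.0]]}
```

View pics/scene0.png

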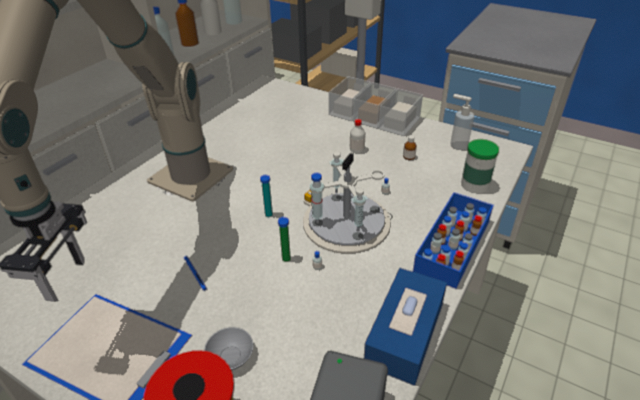

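View pics/side0.png

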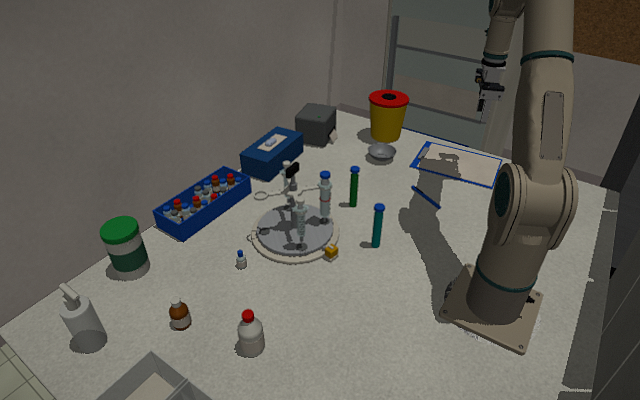

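View pics/wrist0.png

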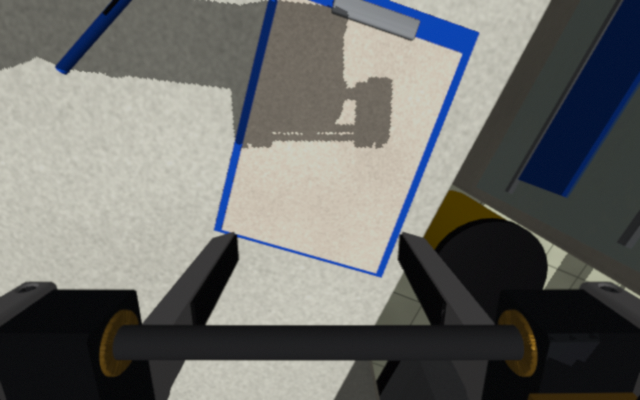

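```bash
python3 - <<'E'
import cv2
a=cv2.imread("pics/scene0.png")[130:280,240:410]; cv2.imwrite("pics/sc0c.png",cv2.resize(a,None,fx=4,fy=4,interpolation=cv2.INTER_CUBIC))
a=cv2.imread("pics/side0.png")[150:280,220:400]; cv2.imwrite("pics/sd0c.png",cv2.resize(a,None,fx=4,fy=4,interpolation=cv2.INTER_CUBIC))
E
```

```text
(no output)
```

View pics/sc0c.png

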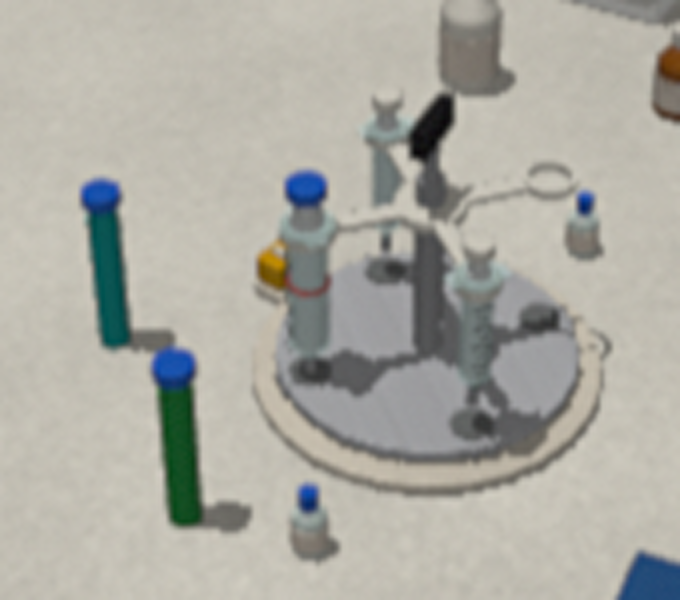

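View pics/sd0c.png

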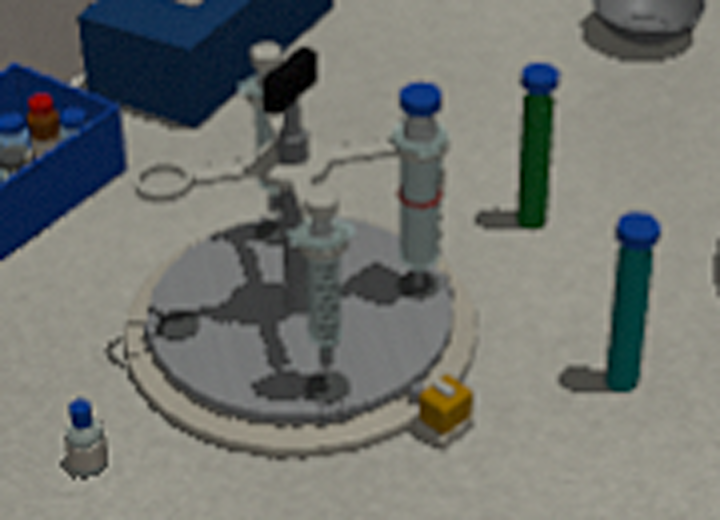

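```bash
cat > h.py <<'E'
import numpy as np, cv2
from workcell import observe, eyes, robot
def ray(c,uv):
    K=np.array([[c['fx'],0,c['cx']],[0,c['fy'],c['cy']],[0,0,1]])
    p=cv2.undistortPoints(np.array([[uv]],float),K,np.array(c['distortion']))[0,0]
    T=np.array(c['camera_from_world']); R=T[:3,:3]; o=-R.T@T[:3,3]
    d=R.T@np.array([p[0],p[1],1]); return o,d/np.linalg.norm(d)
def tri(r1,r2):
    A=[];b=[]
    for o,d in (r1,r2):
        M=np.eye(3)-np.outer(d,d);A.append(M);b.append(M@o)
    x=np.linalg.lstsq(np.vstack(A),np.hstack(b),rcond=None)[0]
    return x,[np.linalg.norm((np.eye(3)-np.outer(d,d))@(x-o)) for o,d in (r1,r2)]
def atz(r,z):
    o,d=r; return o+d*(z-o[2])/d[2]
def proj(c,X):
    K=np.array([[c['fx'],0,c['cx']],[0,c['fy'],c['cy']],[0,0,1]])
    T=np.array(c['camera_from_world'])
    p,_=cv2.projectPoints(np.array(X,float).reshape(-1,3),cv2.Rodrigues(T[:3,:3])[0],T[:3,3],K,np.array(c['distortion']))
    return p[:,0]
E
python3 - <<'E'
from h import *
cs,cd=eyes.calibration("scene"),eyes.calibration("side")
pts={'button':((316.3,177),(325,174.5)),'handle':((348,161.5),(292.5,170)),'latch':((308.8,196.3),(331.5,250.8)),
'teal':((265,179),(379.3,207.5)),'green':((283.5,221.5),(355,169.3))}
for k,(a,b) in pts.items():
    x,e=tri(ray(cs,a),ray(cd,b)); print(k,x.round(4),np.round(e,4))
H=np.array
base=[(240+425/4,130+360/4)]
# base outline centre: ellipse centres at z=.012
print(atz(ray(cs,(240+430/4,130+368/4)),.012),atz(ray(cd,(220+302/4,150+327/4)),.012))
# side: bystanders
for n,c,uv,z in [('vialb',cs,(317.5,266),0),('viala',cs,(386,191),0),('dish',cs,(229,355),0.0),('pen1',cs,(186,258),.006),('pen2',cs,(205,289),.006),('saline',cs,(357,151),0),('amber',cs,(410,157),0)]:
    print(n,atz(ray(c,uv),z).round(3))
E
```

```text
button [ 0.5046 -0.0138  0.1908] [0.0016 0.0016]
handle [0.5638 0.0542 0.2206] [0.0022 0.0022]
latch [0.4191 0.0785 0.0238] [0.0004 0.0004]
teal [ 0.3423 -0.0323  0.1354] [0.0013 0.0013]
green [ 0.4908 -0.1578  0.1357] [0.0021 0.0021]
[0.57402735 0.04560967 0.012     ] [0.5551988 0.0600755 0.012    ]
vialb [ 0.582 -0.139  0.   ]
viala [0.605 0.25  0.   ]
dish [ 0.548 -0.474  0.   ]
pen1 [ 0.256 -0.299  0.006]
pen2 [ 0.375 -0.357  0.006]
saline [ 0.417  0.407 -0.   ]
amber [0.596 0.466 0.   ]
```

```bash
python3 - <<'E'
from h import *
from scipy.spatial.transform import Rotation as Ro
cs,cd=eyes.calibration("scene"),eyes.calibration("side")
for n,c in(("scene",cs),("side",cd)):
    im=cv2.imread(f"pics/{n}0.png"); x0,y0,x1,y1=(335,145,362,175) if n=="scene" else (280,157,304,182)
    # use black mask
    m=(im[y0:y1,x0:x1].max(2)<45); ys,xs=np.nonzero(m); P=np.c_[xs+x0,ys+y0].astype(float)
    mu=P.mean(0); w,v=np.linalg.eigh(np.cov(P.T)); d=v[:,1]*np.sqrt(3*w[1])
    print(n,m.sum(),mu,d)
    a,b=[atz(ray(c,mu+s*d),.222) for s in(-1,1)]
    print(a.round(4),b.round(4),((a+b)/2).round(4),np.linalg.norm(a-b),np.degrees(np.arctan2(*(b-a)[[1,0]])))
    for ang in (184,274):
        ax=np.array([np.cos(np.radians(ang)),np.sin(np.radians(ang)),0])
        C=np.array([.5638,.0542,.222]);print(ang,proj(c,[C+ .026*ax,C-.026*ax]).round(1).tolist())
o=observe();R=Ro.from_rotvec(o['orientation']).as_matrix();print(R.round(3))
E
```

```text
scene 86 [347.45348837 161.79069767] [-3.843819    6.37543143]
[0.5605 0.0841 0.222 ] [0.5708 0.0212 0.222 ] [0.5656 0.0526 0.222 ] 0.06369223180380096 -80.6258388895595
184 [[338.5, 158.8], [356.0, 163.6]]
274 [[343.2, 166.3], [351.1, 156.3]]
side 161 [291.2173913  168.62111801] [-3.22017816  8.20021713]
[0.5851 0.0136 0.222 ] [0.5504 0.0875 0.222 ] [0.5677 0.0505 0.222 ] 0.08157249131654072 115.13327512930577
184 [[300.0, 172.2], [283.5, 166.8]]
274 [[297.0, 164.9], [286.2, 174.1]]
[[ 0.921  0.388 -0.001]
 [ 0.388 -0.921  0.001]
 [-0.    -0.001 -1.   ]]
```

```bash
cat >> h.py <<'E'
from scipy.spatial.transform import Rotation as Ro
def plan(target,roll,n,hand,start=None,R=None,nd=4):
    o=observe(); p=np.array(o['ee_pos'] if start is None else start,float)
    R=Ro.from_rotvec(o['orientation']).as_matrix() if R is None else R
    rr=round(roll/n,4); out=[]
    for i in range(n):
        d=R.T@((np.array(target)-p)/(n-i)); d=np.round(d,nd)
        out.append('{"linear":[%g,%g,%g],"roll":%g,"hand":%g}'%(*d,rr,hand))
        p=p+R@d; R=R@Ro.from_rotvec([0,0,rr]).as_matrix()
    print(",\n".join(out)); print("end",p.round(4),R.round(3).tolist()); return p,R
E
python3 - <<'E'
from h import *
p,R=plan([.252,-.599,.405],0,5,0.3,nd=3)
plan([.5,.05,.42],-1.24,18,0.3,p,R,nd=3)
E
```

```text
{"linear":[-0,0,-0.04],"roll":0,"hand":0.3},
{"linear":[-0,0,-0.04],"roll":0,"hand":0.3},
{"linear":[-0,0,-0.04],"roll":0,"hand":0.3},
{"linear":[-0,0,-0.04],"roll":0,"hand":0.3},
{"linear":[-0,0,-0.04],"roll":0,"hand":0.3}
end [ 0.2524 -0.5988  0.4048] [[0.921, 0.388, -0.001], [0.388, -0.921, 0.001], [-0.0, -0.001, -1.0]]
{"linear":[0.027,-0.028,-0.001],"roll":-0.0689,"hand":0.3},
{"linear":[0.029,-0.026,-0.001],"roll":-0.0689,"hand":0.3},
{"linear":[0.03,-0.024,-0.001],"roll":-0.0689,"hand":0.3},
{"linear":[0.032,-0.022,-0.001],"roll":-0.0689,"hand":0.3},
{"linear":[0.033,-0.02,-0.001],"roll":-0.0689,"hand":0.3},
{"linear":[0.034,-0.017,-0.001],"roll":-0.0689,"hand":0.3},
{"linear":[0.036,-0.015,-0.001],"roll":-0.0689,"hand":0.3},
{"linear":[0.037,-0.012,-0.001],"roll":-0.0689,"hand":0.3},
{"linear":[0.037,-0.01,-0.001],"roll":-0.0689,"hand":0.3},
{"linear":[0.038,-0.007,-0.001],"roll":-0.0689,"hand":0.3},
{"linear":[0.038,-0.005,-0.001],"roll":-0.0689,"hand":0.3},
{"linear":[0.038,-0.002,-0.001],"roll":-0.0689,"hand":0.3},
{"linear":[0.039,0.001,-0],"roll":-0.0689,"hand":0.3},
{"linear":[0.038,0.003,-0.001],"roll":-0.0689,"hand":0.3},
{"linear":[0.038,0.006,-0],"roll":-0.0689,"hand":0.3},
{"linear":[0.038,0.009,-0.001],"roll":-0.0689,"hand":0.3},
{"linear":[0.037,0.011,-0],"roll":-0.0689,"hand":0.3},
{"linear":[0.035,0.014,-0.001],"roll":-0.0689,"hand":0.3}
end [0.4996 0.0495 0.4205] [[-0.068, 0.998, -0.001], [0.998, 0.068, 0.001], [0.001, -0.0, -1.0]]
```

Emit:
carry_out([
  {"linear":[0,0,-0.04],"roll":0,"hand":0.3},
  {"linear":[0,0,-0.04],"roll":0,"hand":0.3},
  {"linear":[0,0,-0.04],"roll":0,"hand":0.3},
  {"linear":[0,0,-0.04],"roll":0,"hand":0.3},
  {"linear":[0,0,-0.04],"roll":0,"hand":0.3},
  {"linear":[0.027,-0.028,-0.001],"roll":-0.069,"hand":0.3},
  {"linear":[0.029,-0.026,-0.001],"roll":-0.069,"hand":0.3},
  {"linear":[0.03,-0.024,-0.001],"roll":-0.069,"hand":0.3},
  {"linear":[0.032,-0.022,-0.001],"roll":-0.069,"hand":0.3},
  {"linear":[0.033,-0.02,-0.001],"roll":-0.069,"hand":0.3},
  {"linear":[0.034,-0.017,-0.001],"roll":-0.069,"hand":0.3},
  {"linear":[0.036,-0.015,-0.001],"roll":-0.069,"hand":0.3},
])

```text
time: 1.35
ee_pos: [0.3486, -0.3444, 0.4124]
orientation: [-2.839, -1.344, 0.0]
ft_force: [0.0, -0.0, 0.7]
gripper_width: 0.0609
```

Emit:
carry_out([
  {"linear":[0.037,-0.012,-0.001],"roll":-0.069,"hand":0.3},
  {"linear":[0.037,-0.01,-0.001],"roll":-0.069,"hand":0.3},
  {"linear":[0.038,-0.007,-0.001],"roll":-0.069,"hand":0.3},
  {"linear":[0.038,-0.005,-0.001],"roll":-0.069,"hand":0.3},
  {"linear":[0.038,-0.002,-0.001],"roll":-0.069,"hand":0.3},
  {"linear":[0.039,0.001,0],"roll":-0.069,"hand":0.3},
  {"linear":[0.038,0.003,-0.001],"roll":-0.069,"hand":0.3},
  {"linear":[0.038,0.006,0],"roll":-0.069,"hand":0.3},
  {"linear":[0.038,0.009,-0.001],"roll":-0.069,"hand":0.3},
  {"linear":[0.037,0.011,0],"roll":-0.069,"hand":0.3},
  {"linear":[0.035,0.014,-0.001],"roll":-0.069,"hand":0.3},
  {"linear":[0,0,0],"roll":0,"hand":0.3},
])

```text
time: 2.55
ee_pos: [0.4996, 0.0552, 0.4202]
orientation: [-2.129, -2.306, -0.004]
ft_force: [-0.4, -0.2, -0.6]
gripper_width: 0.0612
```

```bash
python3 - <<'E'
from h import *
o=observe();print(o['time'],o['ee_pos'],o['q'].round(2),Ro.from_rotvec(o['orientation']).as_matrix().round(3).tolist(),o['joint_vel'].round(3),o['ft_force'])
c=eyes.calibration("wrist"); im=eyes.grab_frame("wrist"); cv2.imwrite("pics/w1.png",im[:,:,::-1]); np.save("w1.npy",c,allow_pickle=True)
print(proj(c,[[.5638,.0542,.222],[.5046,-.0138,.198],[.419,.0785,.038]]))
E
```

```text
2.55 [0.49963986 0.05522389 0.42022396] [ 0.23  0.26 -0.53  1.55  0.13  1.36 -0.23] [[-0.08, 0.997, -0.0], [0.997, 0.08, 0.004], [0.004, 0.0, -1.0]] [ 0.05  -0.025  0.076  0.031  0.026  0.021  0.015] [-0.37871325 -0.22432494 -0.5765924 ]
[[372.23721001 182.01777341]
 [317.27473914 225.77390812]
 [270.67696456 137.29084375]]
```

View pics/w1.png

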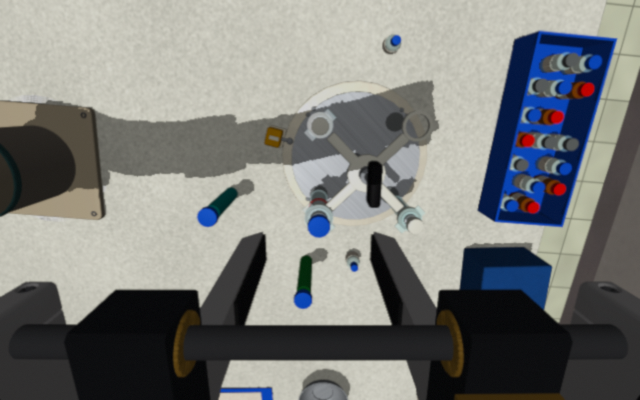

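```bash
python3 - <<'E'
from h import *
c=np.load("w1.npy",allow_pickle=True).item(); im=cv2.imread("pics/w1.png"); hsv=cv2.cvtColor(im,cv2.COLOR_BGR2HSV)
def cen(m,x0,y0,x1,y1):
    ys,xs=np.nonzero(m[y0:y1,x0:x1]); return np.c_[xs+x0,ys+y0].astype(float)
b=cen((hsv[...,0]>100)&(hsv[...,0]<125)&(hsv[...,1]>150)&(hsv[...,2]>80),300,208,338,245); print('button',len(b),b.mean(0),b.min(0),b.max(0))
B=atz(ray(c,b.mean(0)),.195); print(B)
l=cen((hsv[...,0]>12)&(hsv[...,0]<30)&(hsv[...,1]>120),258,125,290,155); print('latch',len(l),l.mean(0),atz(ray(c,l.mean(0)),.03))
h=cen(im.max(2)<40,360,155,392,215); print('bar',len(h),h.mean(0),h.min(0),h.max(0))
P=h[h[:,1]<212]; w,v=np.linalg.eigh(np.cov(h.T)); d=v[:,1]*np.sqrt(3*w[1]);
a,e=[atz(ray(c,h.mean(0)+s*d),.225) for s in(-1,1)];print(a,e,(a+e)/2,np.linalg.norm(a-e),np.degrees(np.arctan2(*(a-e)[[1,0]])))
cv2.imwrite("pics/w1c.png",cv2.resize(im[95:255,250:450],None,fx=4,fy=4,interpolation=cv2.INTER_CUBIC)[:600])
E
```

```text
button 361 [318.37119114 225.83379501] [308. 216.] [329. 236.]
[ 0.50611283 -0.01487082  0.195     ]
latch 247 [273.18218623 136.57894737] [0.42214009 0.07923993 0.03      ]
bar 565 [373.6619469  183.00707965] [367. 161.] [381. 206.]
[0.56253525 0.07920253 0.225     ] [0.56763478 0.02744144 0.225     ] [0.56508501 0.05332199 0.225     ] 0.052011691319368954 95.62665420314171
```

View pics/w1c.png

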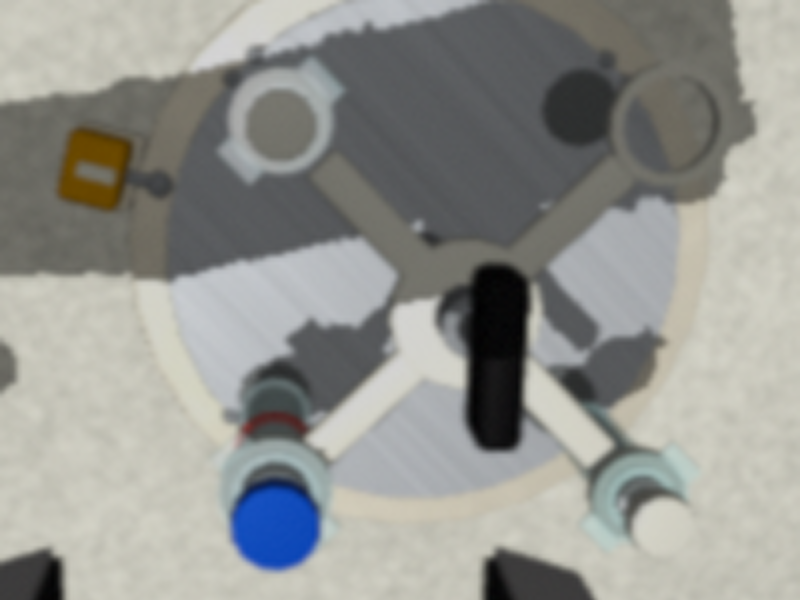

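```bash
python3 - <<'E'
from h import *
p,R=plan([.5648,.0535,.30],0,4,0.2,nd=3)
plan([.5648,.0535,.204],0,4,0.2,p,R,nd=3)
E
```

```text
{"linear":[-0.001,0.016,0.03],"roll":0,"hand":0.2},
{"linear":[-0.001,0.017,0.03],"roll":0,"hand":0.2},
{"linear":[-0.001,0.016,0.03],"roll":0,"hand":0.2},
{"linear":[-0.001,0.017,0.03],"roll":0,"hand":0.2}
end [0.5652 0.053  0.3   ] [[-0.075, 0.997, -0.001], [0.997, 0.075, 0.001], [0.001, -0.001, -1.0]]
{"linear":[0,-0,0.024],"roll":0,"hand":0.2},
{"linear":[0,-0,0.024],"roll":0,"hand":0.2},
{"linear":[0,-0,0.024],"roll":0,"hand":0.2},
{"linear":[0,-0,0.024],"roll":0,"hand":0.2}
end [0.5651 0.0531 0.204 ] [[-0.075, 0.997, -0.001], [0.997, 0.075, 0.001], [0.001, -0.001, -1.0]]
```

Emit:
carry_out([
  {"linear":[-0.001,0.016,0.03],"roll":0,"hand":0.2},
  {"linear":[-0.001,0.017,0.03],"roll":0,"hand":0.2},
  {"linear":[-0.001,0.016,0.03],"roll":0,"hand":0.2},
  {"linear":[0,0.016,0.03],"roll":0,"hand":0.2},
  {"linear":[0,0,0.024],"roll":0,"hand":0.2},
  {"linear":[0,0,0.024],"roll":0,"hand":0.2},
  {"linear":[0,0,0.024],"roll":0,"hand":0.2},
  {"linear":[0,0,0.024],"roll":0,"hand":0.2},
  {"linear":[0,0,0],"roll":0,"hand":0.2},
  {"linear":[0,0,0],"roll":0,"hand":0.2},
])

```text
time: 3.6
ee_pos: [0.5642, 0.0499, 0.2048]
orientation: [2.144, 2.296, -0.001]
ft_force: [1.0, 0.1, 0.7]
gripper_width: 0.0566
```

```bash
python3 - <<'E'
from h import *
o=observe();print(o['time'],o['ee_pos'],o['ft_force'].round(2),o['moment'].round(3))
for n in ("scene","wrist"):
    im=eyes.grab_frame(n); cv2.imwrite(f"pics/{n}2.png",im[:,:,::-1])
a=cv2.imread("pics/scene2.png")[100:250,260:430];a=cv2.resize(a,None,fx=3,fy=3,interpolation=cv2.INTER_CUBIC)
cv2.imwrite("pics/sc2c.png",a)
E
```

```text
3.6 [0.5641861  0.0498943  0.20477298] [1.04 0.08 0.68] [-0.04  -0.098  0.008]
```

View pics/wrist2.png

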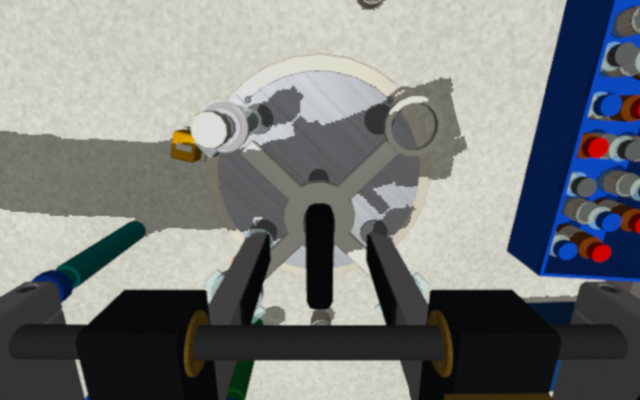

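View pics/sc2c.png

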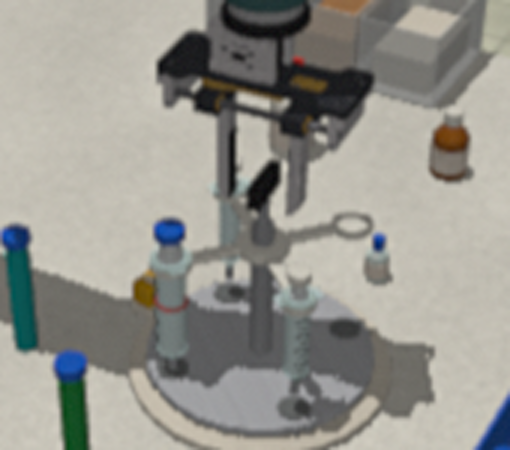

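Emit:
carry_out([
  {"linear":[0.003,0,0.001],"roll":0,"hand":-0.4},
  {"linear":[0,0,0],"roll":0,"hand":-0.7},
  {"linear":[0,0,0],"roll":0,"hand":-1},
  {"linear":[0,0,0],"roll":0,"hand":-1},
  {"linear":[0,0,0],"roll":0,"hand":-1},
  {"linear":[0,0,0],"roll":0,"hand":-1},
])

```text
time: 4.3
ee_pos: [0.5653, 0.0541, 0.2036]
orientation: [2.141, 2.296, 0.004]
ft_force: [2.4, 0.8, -2.3]
gripper_width: 0.0139
```

```bash
python3 - <<'E'
from h import *
o=observe();print(o['time'],o['ee_pos'],o['ft_force'].round(2),o['moment'].round(3),o['gripper_width'],o['q'].round(2))
R=Ro.from_rotvec(o['orientation']).as_matrix();print(np.degrees(np.arctan2(R[1,1],R[0,1])))
E
```

```text
4.3 [0.56534466 0.05412778 0.20362409] [ 2.35  0.76 -2.3 ] [ 0.029 -0.375 -0.042] 0.013940151849347042 [ 0.16  0.54 -0.46  1.75  0.29  0.92 -0.36]
4.002028665790226
```

Emit:
carry_out([
  {"linear":[0,0,0],"roll":0.05,"hand":-1},
  {"linear":[0,0,0],"roll":0.09,"hand":-1},
  {"linear":[0,0,0],"roll":0.09,"hand":-1},
  {"linear":[0,0,0],"roll":0.09,"hand":-1},
  {"linear":[0,0,0],"roll":0.09,"hand":-1},
  {"linear":[0,0,0],"roll":0.09,"hand":-1},
  {"linear":[0,0,0],"roll":0.09,"hand":-1},
  {"linear":[0,0,0],"roll":0.09,"hand":-1},
  {"linear":[0,0,0],"roll":0.09,"hand":-1},
  {"linear":[0,0,0],"roll":0.05,"hand":-1},
  {"linear":[0,0,0],"roll":0,"hand":-1},
])

```text
time: 5.4
ee_pos: [0.5661, 0.0538, 0.2036]
orientation: [2.88, 1.251, 0.006]
ft_force: [5.9, -0.2, -3.3]
gripper_width: 0.0137
```

```bash
cat > st.py <<'E'
from h import *
o=observe();print(round(o['time'],2),o['ee_pos'].round(4),'F',o['ft_force'].round(2),'M',o['moment'].round(3),o['gripper_width'].round(4),o['q'].round(2))
R=Ro.from_rotvec(o['orientation']).as_matrix();print('yaw y',np.degrees(np.arctan2(R[1,1],R[0,1])).round(2),'z',R[:,2].round(4))
E
python3 st.py
```

```text
Traceback (most recent call last):
  File "st.py", line 2, in <module>
    o=observe();print(round(o['time'],2),o['ee_pos'].round(4),'F',o['ft_force'].round(2),'M',o['moment'].round(3),o['gripper_width'].round(4),o['q'].round(2))
                                                                                                                  ^^^^^^^^^^^^^^^^^^^^^^^^
AttributeError: 'float' object has no attribute 'round'
```

```bash
sed -i "s/o\['gripper_width'\].round(4)/round(o['gripper_width'],4)/" st.py; python3 st.py; python3 - <<'E'
from h import *
for n in ("side","wrist"):
    im=eyes.grab_frame(n); cv2.imwrite(f"pics/{n}3.png",im[:,:,::-1])
E
```

```text
5.4 [0.5661 0.0538 0.2036] F [ 5.92 -0.15 -3.27] M [-0.13  -0.863  0.096] 0.0137 [ 0.01  0.52 -0.24  1.75  0.15  0.89 -1.04]
yaw y -43.06 z [ 0.0038  0.     -1.    ]
```

View pics/wrist3.png

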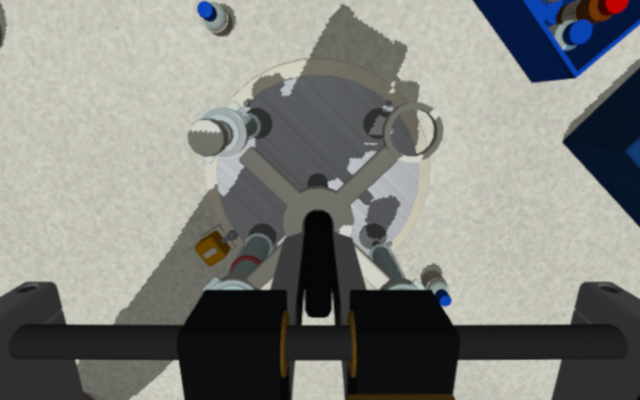

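Emit:
carry_out([
  {"linear":[0,0,0],"roll":0.03,"hand":-1},
  {"linear":[0,0,0],"roll":0.03,"hand":-1},
  {"linear":[0,0,0],"roll":0.03,"hand":-1},
  {"linear":[0,0,0],"roll":0.03,"hand":-1},
  {"linear":[0,0,0],"roll":0.03,"hand":-1},
  {"linear":[0,0,0],"roll":0.03,"hand":-1},
  {"linear":[0,0,0],"roll":0.03,"hand":-1},
  {"linear":[0,0,0],"roll":0,"hand":-1},
  {"linear":[0,0,0],"roll":0,"hand":-1},
])

```text
time: 6.4
ee_pos: [0.5663, 0.0537, 0.2036]
orientation: [2.995, 0.943, 0.006]
ft_force: [5.1, -0.7, -3.8]
gripper_width: 0.0137
```

```bash
python3 st.py; python3 - <<'E'
from h import *
for n in ("side","wrist"):
    im=eyes.grab_frame(n); cv2.imwrite(f"pics/{n}4.png",im[:,:,::-1])
a=cv2.imread("pics/side4.png")[150:280,220:400]; cv2.imwrite("pics/sd4c.png",cv2.resize(a,None,fx=4,fy=4,interpolation=cv2.INTER_CUBIC))
E
```

```text
6.4 [0.5663 0.0537 0.2036] F [ 5.13 -0.68 -3.84] M [-0.156 -0.879 -0.004] 0.0137 [-0.03  0.51 -0.18  1.75  0.11  0.88 -1.22]
yaw y -55.05 z [ 0.0041  0.     -1.    ]
```

View pics/sd4c.png

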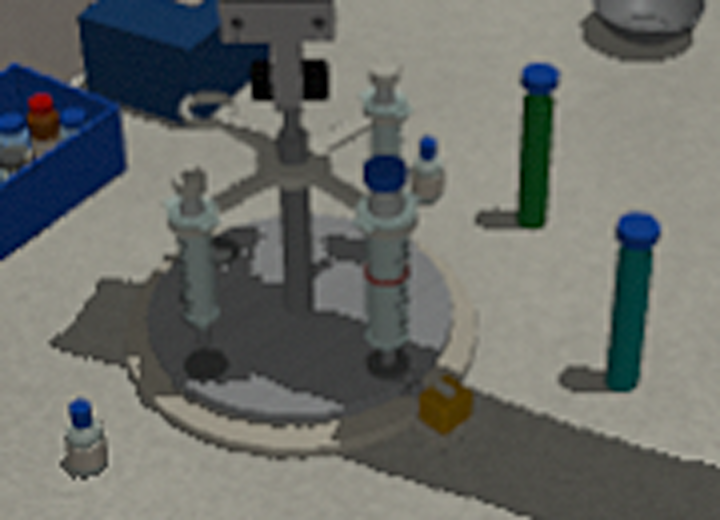

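View pics/wrist4.png

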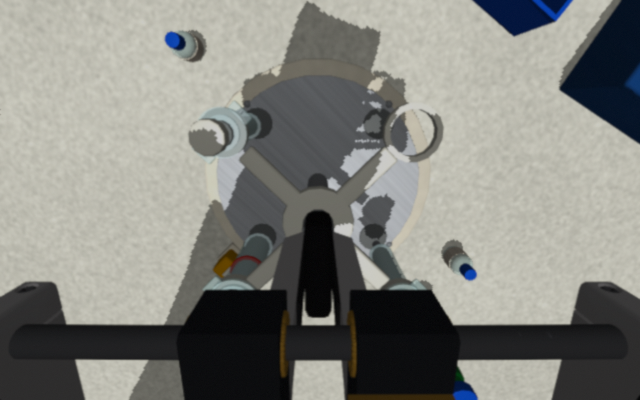

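Emit:
carry_out([
  {"linear":[0,0,0],"roll":0,"hand":-0.5},
  {"linear":[0,0,0],"roll":0,"hand":0.1},
  {"linear":[0,0,0],"roll":0,"hand":0.1},
  {"linear":[0,0,0],"roll":0,"hand":0.1},
  {"linear":[0,0,0],"roll":0,"hand":0.1},
  {"linear":[0,0,-0.03],"roll":0,"hand":0.1},
  {"linear":[0,0,-0.045],"roll":0,"hand":0.1},
  {"linear":[0,0,-0.045],"roll":0,"hand":0.1},
  {"linear":[0,0,-0.04],"roll":0,"hand":0.1},
  {"linear":[0,0,0],"roll":0,"hand":0.1},
])

```text
time: 7.5
ee_pos: [0.567, 0.0548, 0.3695]
orientation: [2.994, 0.944, 0.018]
ft_force: [0.4, -0.2, 0.2]
gripper_width: 0.0517
```

```bash
python3 st.py; python3 - <<'E'
from h import *
c=eyes.calibration("wrist");np.save("w5.npy",c,allow_pickle=True)
for n in ("wrist","side"):
    im=eyes.grab_frame(n); cv2.imwrite(f"pics/{n}5.png",im[:,:,::-1])
a=cv2.imread("pics/side5.png")[150:280,220:400]; cv2.imwrite("pics/sd5c.png",cv2.resize(a,None,fx=4,fy=4,interpolation=cv2.INTER_CUBIC))
E
```

```text
7.5 [0.567  0.0548 0.3695] F [ 0.39 -0.17  0.18] M [ 0.012 -0.041  0.033] 0.0517 [-0.02  0.37 -0.19  1.5   0.07  1.26 -1.18]
yaw y -55.01 z [ 0.0114  0.0016 -0.9999]
```

View pics/wrist5.png

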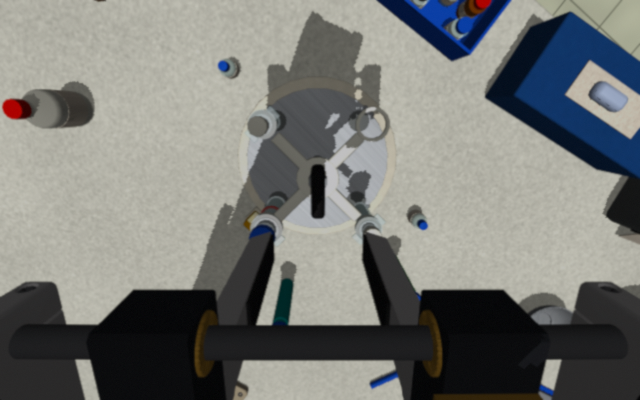

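View pics/sd5c.png

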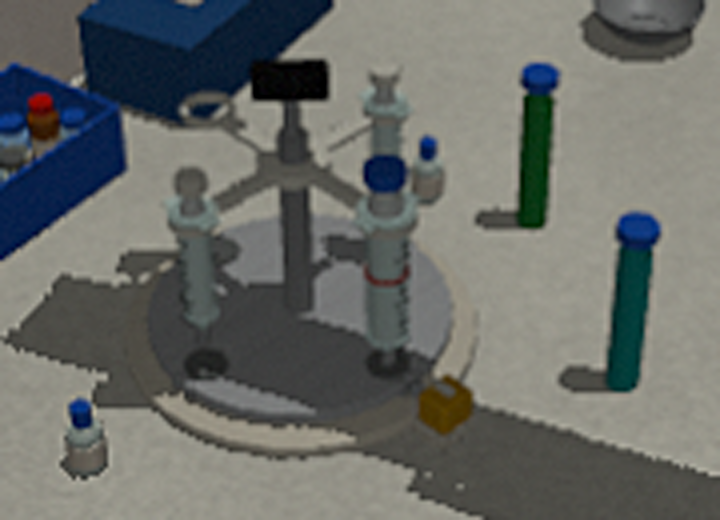

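```bash
python3 - <<'E'
from h import *
cd=eyes.calibration("side"); 
print(proj(cd,[[.4766,.0696,.195]]))
im=cv2.imread("pics/side5.png"); hsv=cv2.cvtColor(im,cv2.COLOR_BGR2HSV)
m=(hsv[...,0]>100)&(hsv[...,0]<130)&(hsv[...,1]>120); ys,xs=np.nonzero(m[180:205,300:335]); uv=(xs.mean()+300,ys.mean()+180);print(uv,atz(ray(cd,uv),.193))
plan([.4766,.0696,.30],0.79,8,0.3,nd=3)
E
```

```text
[[315.56643734 191.37759575]]
(np.float64(317.78), np.float64(191.63)) [0.47284729 0.06504082 0.193     ]
{"linear":[-0.008,-0.008,0.008],"roll":0.0988,"hand":0.3},
{"linear":[-0.009,-0.007,0.008],"roll":0.0988,"hand":0.3},
{"linear":[-0.009,-0.006,0.008],"roll":0.0988,"hand":0.3},
{"linear":[-0.01,-0.005,0.008],"roll":0.0988,"hand":0.3},
{"linear":[-0.01,-0.004,0.008],"roll":0.0988,"hand":0.3},
{"linear":[-0.011,-0.003,0.008],"roll":0.0988,"hand":0.3},
{"linear":[-0.011,-0.003,0.008],"roll":0.0988,"hand":0.3},
{"linear":[-0.011,-0.001,0.008],"roll":0.0988,"hand":0.3}
end [0.4763 0.0695 0.3   ] [[0.984, -0.179, 0.002], [-0.179, -0.984, 0.0], [0.002, -0.0, -1.0]]
```

Emit:
carry_out([
  {"linear":[-0.008,-0.008,0.008],"roll":0.099,"hand":0.3},
  {"linear":[-0.009,-0.007,0.008],"roll":0.099,"hand":0.3},
  {"linear":[-0.009,-0.006,0.008],"roll":0.099,"hand":0.3},
  {"linear":[-0.01,-0.005,0.008],"roll":0.099,"hand":0.3},
  {"linear":[-0.01,-0.004,0.008],"roll":0.099,"hand":0.3},
  {"linear":[-0.011,-0.003,0.008],"roll":0.099,"hand":0.3},
  {"linear":[-0.011,-0.003,0.008],"roll":0.099,"hand":0.3},
  {"linear":[-0.011,-0.001,0.008],"roll":0.099,"hand":0.3},
  {"linear":[0,0,0],"roll":0,"hand":0.3},
  {"linear":[0,0,0],"roll":0,"hand":0.3},
])

```text
time: 8.6
ee_pos: [0.4757, 0.0693, 0.2987]
orientation: [3.128, -0.28, -0.003]
ft_force: [1.3, -0.7, -0.1]
gripper_width: 0.0611
```

```bash
python3 st.py; python3 - <<'E'
from h import *
c=eyes.calibration("wrist");np.save("w6.npy",c,allow_pickle=True)
im=eyes.grab_frame("wrist")[:,:,::-1]; cv2.imwrite("pics/wrist6.png",im)
E
```

```text
8.6 [0.4757 0.0693 0.2987] F [ 1.35 -0.73 -0.06] M [ 0.089  0.028 -0.064] 0.0611 [-0.17  0.28 -0.05  1.84  0.02  1.03 -1.97]
yaw y -100.23 z [-1.8e-03 -5.0e-04 -1.0e+00]
```

View pics/wrist6.png

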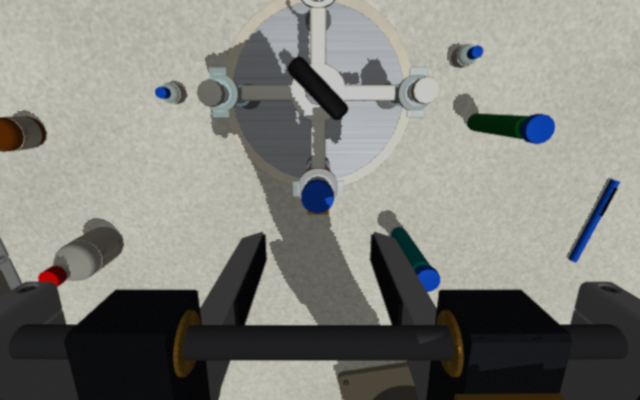

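```bash
python3 - <<'E'
from h import *
c=np.load("w6.npy",allow_pickle=True).item(); im=cv2.imread("pics/wrist6.png"); hsv=cv2.cvtColor(im,cv2.COLOR_BGR2HSV)
m=((hsv[...,0]>105)&(hsv[...,0]<130)&(hsv[...,1]>150)&(hsv[...,2]>50)).astype(np.uint8)
sub=m[170:225,295:340]; ys,xs=np.nonzero(sub); print(len(xs),xs.min()+295,xs.max()+295,ys.min()+170,ys.max()+170)
cn=max(cv2.findContours(sub,0,1)[0],key=len)+np.array([295,170]); (u,v),r=cv2.minEnclosingCircle(cn);print(u,v,r)
for uv in((u,v),(xs.mean()+295,ys.mean()+170)): print(uv,atz(ray(c,uv),.198),atz(ray(c,uv),.192))
for X in([.4757,.0693,.196],):print(proj(c,[X]))
# bar
h=im[50:130,280:355].max(2)<40; ys,xs=np.nonzero(h); P=np.c_[xs+280,ys+50].astype(float); print(P.mean(0), atz(ray(c,P.mean(0)),.230))
w,vv=np.linalg.eigh(np.cov(P.T));d=vv[:,1]*np.sqrt(3*w[1]);a,e=[atz(ray(c,P.mean(0)+s*d),.230) for s in(-1,1)];print(np.degrees(np.arctan2(*(a-e)[[1,0]])),np.linalg.norm(a-e))
E
```

```text
806 302 332 180 212
317.0 196.07691955566406 16.22704315185547
(317.0, 196.07691955566406) [0.47906861 0.06920436 0.198     ] [0.47745889 0.06950885 0.192     ]
(np.float64(317.05955334987596), np.float64(196.14143920595535)) [0.47900149 0.06916347 0.198     ] [0.47739034 0.06946708 0.192     ]
[[317.58025768 199.10846548]]
[316.82570162  87.74741507] [0.56637252 0.05333821 0.23      ]
34.221307817344126 0.050796636020530674
```

```bash
python3 - <<'E'
import cv2
im=cv2.imread("pics/wrist6.png")[150:240,260:380]; cv2.imwrite("pics/w6c.png",cv2.resize(im,None,fx=6,fy=6,interpolation=cv2.INTER_CUBIC))
E
```

```text
(no output)
```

View pics/w6c.png

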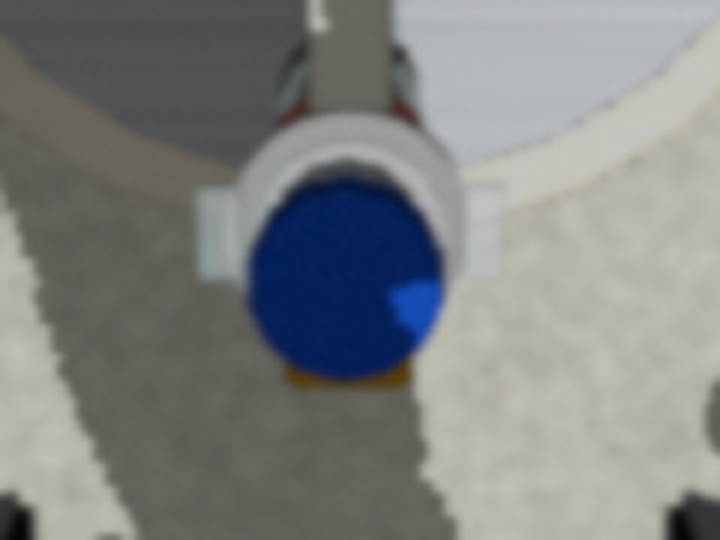

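Emit:
carry_out([
  {"linear":[0.002,0,0.02],"roll":0,"hand":0.3},
  {"linear":[0,0,0.03],"roll":0,"hand":0.3},
  {"linear":[0,0,0.03],"roll":0,"hand":0.3},
  {"linear":[0,0,0.03],"roll":0,"hand":0.2},
  {"linear":[0,0,0.015],"roll":0,"hand":0.1},
  {"linear":[0,0,0],"roll":0,"hand":0},
  {"linear":[0,0,0],"roll":0,"hand":0},
])

```text
time: 9.35
ee_pos: [0.4789, 0.0691, 0.1747]
orientation: [-3.129, 0.284, -0.001]
ft_force: [0.4, 0.4, 0.8]
gripper_width: 0.0472
```

```bash
python3 st.py; python3 - <<'E'
from h import *
c=eyes.calibration("wrist");np.save("w7.npy",c,allow_pickle=True)
im=eyes.grab_frame("wrist")[:,:,::-1]; cv2.imwrite("pics/wrist7.png",im)
hsv=cv2.cvtColor(im,cv2.COLOR_BGR2HSV)
m=((hsv[...,0]>105)&(hsv[...,0]<130)&(hsv[...,1]>150)&(hsv[...,2]>40)).astype(np.uint8)
sub=m[180:330,260:380]; ys,xs=np.nonzero(sub); print(len(xs),xs.min()+260,xs.max()+260,ys.min()+180,ys.max()+180)
o=observe();print(proj(c,[[*o['ee_pos'][:2],.198]]))
p,q=(xs.min()+260,xs.max()+261);print((p+q)/2)
a=eyes.grab_frame("side")[100:270,220:400,::-1]; cv2.imwrite("pics/sd7c.png",cv2.resize(a,None,fx=3,fy=3,interpolation=cv2.INTER_CUBIC))
E
```

```text
9.35 [0.4789 0.0691 0.1747] F [0.35 0.45 0.84] M [ 0.069 -0.015 -0.014] 0.0472 [-0.17  0.44 -0.04  2.    0.03  0.7  -1.98]
yaw y -100.36 z [ 5.e-04  1.e-04 -1.e+00]
2391 291 343 235 291
[[317.09426277 264.30937781]]
317.5
```

View pics/wrist7.png

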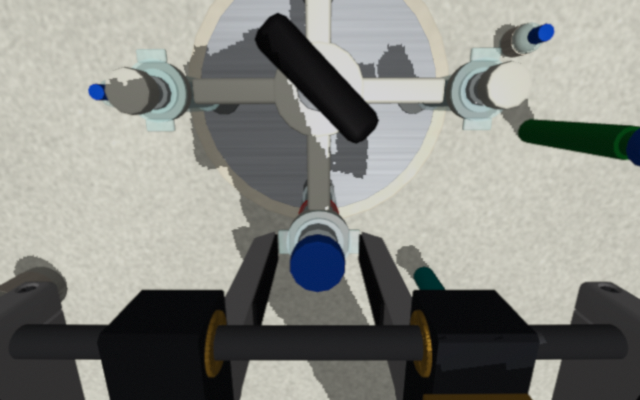

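View pics/sd7c.png

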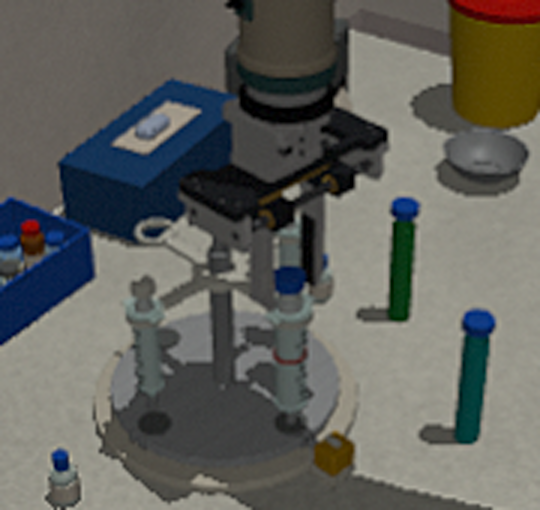

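Emit:
carry_out([
  {"linear":[0,0,0.0015],"roll":0,"hand":-0.2},
  {"linear":[0,0,0],"roll":0,"hand":-0.28},
  {"linear":[0,0,0],"roll":0,"hand":-0.4},
  {"linear":[0,0,0],"roll":0,"hand":-1},
  {"linear":[0,0,0],"roll":0,"hand":-1},
  {"linear":[0,0,0],"roll":0,"hand":-1},
  {"linear":[0,0,0],"roll":0,"hand":-1},
  {"linear":[0,0,0],"roll":0,"hand":-1},
])

```text
time: 10.25
ee_pos: [0.4784, 0.0691, 0.1732]
orientation: [-3.129, 0.284, -0.001]
ft_force: [0.6, 0.1, 4.8]
gripper_width: 0.029
```

```bash
python3 st.py; python3 - <<'E'
from h import *
c=eyes.calibration("wrist")
im=eyes.grab_frame("wrist")[:,:,::-1]; cv2.imwrite("pics/wrist8.png",im)
print(observe()['ft_force'])
E
```

```text
10.25 [0.4784 0.0691 0.1732] F [0.61 0.07 4.84] M [-0.049 -0.036 -0.011] 0.029 [-0.17  0.44 -0.04  2.01  0.03  0.7  -1.98]
yaw y -100.39 z [ 7.e-04  1.e-04 -1.e+00]
[ 0.02431231 -0.56021483  4.74358481]
```

View pics/wrist8.png

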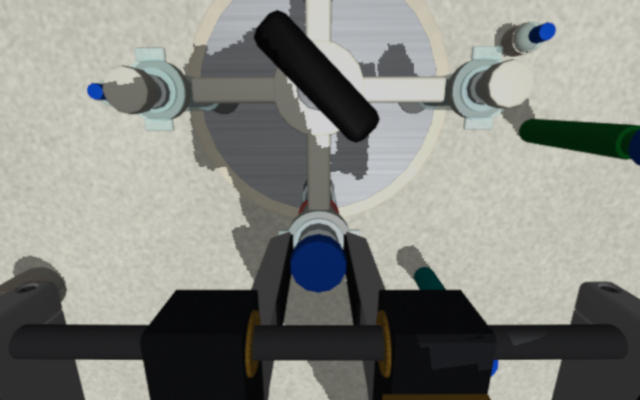

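Emit:
carry_out([
  {"linear":[0,0,-0.002],"roll":0,"hand":-1},
  {"linear":[0,0,-0.002],"roll":0,"hand":-1},
  {"linear":[0,0,-0.002],"roll":0,"hand":-1},
  {"linear":[0,0,-0.002],"roll":0,"hand":-1},
  {"linear":[0,0,0],"roll":0,"hand":-1},
  {"linear":[0,0,0],"roll":0,"hand":-1},
])

```text
time: 10.9
ee_pos: [0.478, 0.0691, 0.181]
orientation: [-3.129, 0.284, -0.0]
ft_force: [0.0, 0.3, -1.9]
gripper_width: 0.029
```

```bash
python3 st.py
```

```text
10.9 [0.478  0.0691 0.181 ] F [ 0.02  0.29 -1.86] M [ 0.01   0.047 -0.055] 0.029 [-0.17  0.43 -0.04  2.    0.03  0.72 -1.98]
yaw y -100.38 z [ 1.e-04 -0.e+00 -1.e+00]
```

Emit:
carry_out([
  {"linear":[0,0,-0.003],"roll":0,"hand":-1},
  {"linear":[0,0,-0.004],"roll":0,"hand":-1},
  {"linear":[0,0,-0.004],"roll":0,"hand":-1},
  {"linear":[0,0,-0.004],"roll":0,"hand":-1},
  {"linear":[0,0,-0.004],"roll":0,"hand":-1},
  {"linear":[0,0,-0.003],"roll":0,"hand":-1},
  {"linear":[0,0,0],"roll":0,"hand":-1},
  {"linear":[0,0,0],"roll":0,"hand":-1},
])

```text
time: 11.7
ee_pos: [0.478, 0.0691, 0.203]
orientation: [-3.129, 0.284, -0.0]
ft_force: [0.3, -0.1, -1.9]
gripper_width: 0.0292
```

```bash
python3 st.py
```

```text
11.7 [0.478  0.0691 0.203 ] F [ 0.35 -0.1  -1.87] M [ 0.031  0.021 -0.012] 0.0292 [-0.17  0.4  -0.05  1.97  0.03  0.77 -1.98]
yaw y -100.38 z [ 1.e-04  0.e+00 -1.e+00]
```

Forces are only the plunger's weight; 27 mm more to go.

Emit:
carry_out([
  {"linear":[0,0,-0.003],"roll":0,"hand":-1},
  {"linear":[0,0,-0.004],"roll":0,"hand":-1},
  {"linear":[0,0,-0.004],"roll":0,"hand":-1},
  {"linear":[0,0,-0.004],"roll":0,"hand":-1},
  {"linear":[0,0,-0.004],"roll":0,"hand":-1},
  {"linear":[0,0,-0.004],"roll":0,"hand":-1},
  {"linear":[0,0,-0.003],"roll":0,"hand":-1},
  {"linear":[0,0,-0.001],"roll":0,"hand":-1},
  {"linear":[0,0,0],"roll":0,"hand":-1},
  {"linear":[0,0,0],"roll":0,"hand":-1},
  {"linear":[0,0,0],"roll":0,"hand":-1},
])

```text
time: 12.8
ee_pos: [0.4779, 0.0691, 0.2298]
orientation: [3.129, -0.284, -0.001]
ft_force: [-0.0, -0.3, -0.3]
gripper_width: 0.0291
```

```bash
python3 st.py; python3 - <<'E'
from h import *
for n,(x0,y0,x1,y1) in {"scene":(260,90,400,270),"side":(240,90,380,270),"wrist":(0,0,640,400)}.items():
    im=eyes.grab_frame(n)[:,:,::-1]; cv2.imwrite(f"pics/{n}9.png",im)
    a=im[y0:y1,x0:x1]; 
    if n!="wrist": cv2.imwrite(f"pics/{n}9c.png",cv2.resize(a,None,fx=3.3,fy=3.3,interpolation=cv2.INTER_CUBIC))
E
python3 st.py
```

```text
12.8 [0.4779 0.0691 0.2298] F [-0.   -0.29 -0.33] M [ 0.084 -0.038 -0.014] 0.0291 [-0.17  0.36 -0.05  1.94  0.02  0.85 -1.98]
yaw y -100.39 z [-4.e-04 -1.e-04 -1.e+00]
12.95 [0.478  0.0691 0.2299] F [-0.49  0.49 -1.31] M [ 0.029 -0.039 -0.026] 0.0291 [-0.17  0.36 -0.05  1.94  0.02  0.85 -1.98]
yaw y -100.39 z [-2.e-04 -0.e+00 -1.e+00]
```

View pics/scene9c.png

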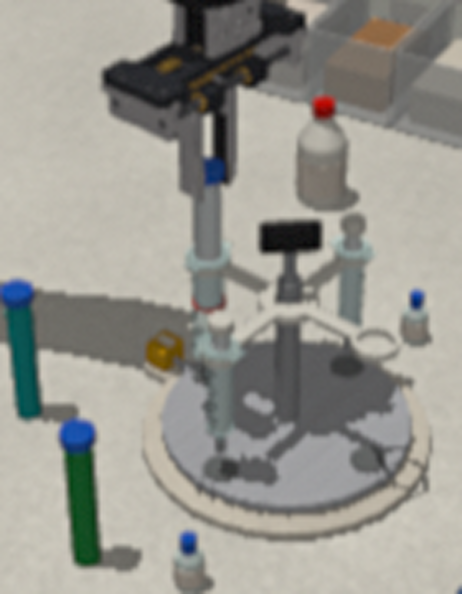

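View pics/side9c.png

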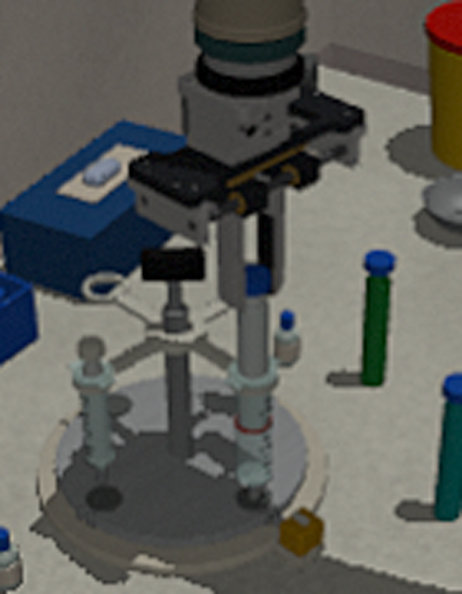

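View pics/wrist9.png

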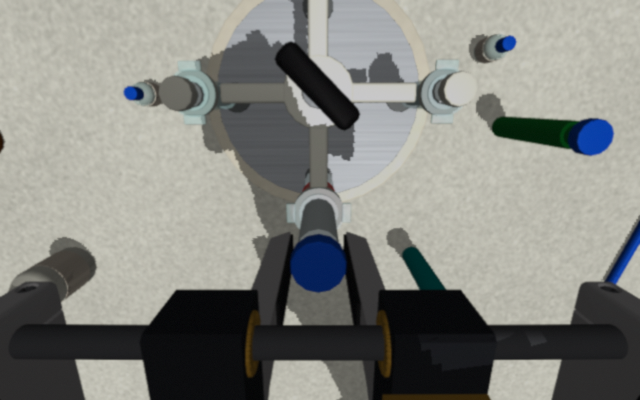

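```bash
python3 - <<'E'
import cv2
im=cv2.imread("pics/side9.png")[195:250,295:340]; cv2.imwrite("pics/sd9z.png",cv2.resize(im,None,fx=10,fy=10,interpolation=cv2.INTER_CUBIC))
from h import *
c=eyes.calibration("side")
print(proj(c,[[.4777,.0693,z] for z in (.055,.106,.112,.118,.163,.25)]).round(1))
E
```

```text
[[315.5 232.3]
 [315.4 218. ]
 [315.4 216.3]
 [315.4 214.6]
 [315.3 201.1]
 [315.2 173.2]]
```

View pics/sd9z.png

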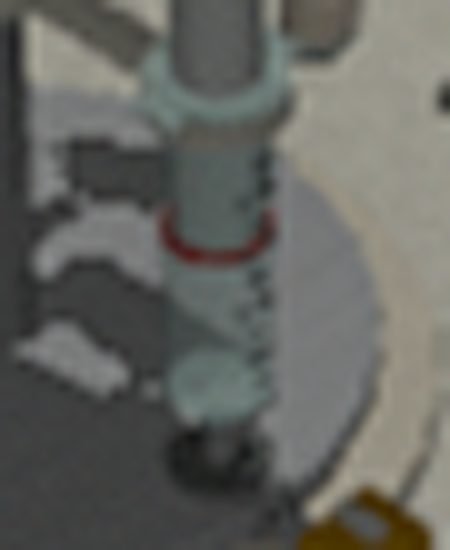

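```bash
python3 st.py; python3 -c "
from workcell import robot
print(robot.finish_job())"; python3 st.py
```

```text
12.95 [0.478  0.0691 0.2299] F [-0.49  0.49 -1.31] M [ 0.029 -0.039 -0.026] 0.0291 [-0.17  0.36 -0.05  1.94  0.02  0.85 -1.98]
yaw y -100.39 z [-2.e-04 -0.e+00 -1.e+00]
the job is handed in; nothing more can be done
None
the job is handed in; nothing more can be done
```

The large syringe is in the front stop and its plunger is drawn to the red 30 mL line, still held by the gripper. The job was handed in at 12.95 s, and no verdict is reported.

- **Turning the stand:** I gripped the black bar and turned the stand about 1.03 rad clockwise, then let go so the detent could settle. In the wrist picture the column, the button and the yellow latch lay in one line to within about 0.5 mm. The plunger was still home.
- **Drawing the plunger:** I grasped the blue button from above with the jaws tangential and lifted it 56.7 mm straight up. The side forces stayed under about 0.6 N. During the lift the downward pull was about 1.9 N or less, roughly the plunger's own weight, so nothing was binding.
- **Last checks:** The side picture shows the foot at the red line, and the button had not slipped between the pads (29 mm opening). The other two syringes, the vials and the look-alikes were where they had been in every view I took. I did not check the dish, pen and bottles one by one at the end, but the arm never came near them.
- **Disagreement:** One early side-camera estimate of the button was about 5 mm off the wrist camera's. I went by the wrist camera, and the low forces at the grasp and during the lift bore that out.

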